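# Zero the bench supply and rock a plug module out of its socket

### The job

Make the trainer board safe and unplug its module: first turn the knob on the bench supply, a little at a time, until the dial pointer stands on the long zero mark and leave it there. Then take the tall black two-pronged module on the trainer board by its neck and rock it side to side, one prong up and then the other, until it comes free of its tight socket; a straight pull would only drag the sprung socket mount up, which must not happen. Finish still holding the module in the gripper, upright and at rest, directly above its socket with the prong tips a finger's breadth (10 to 20 mm) clear, and leave everything else on the bench where it is.

Things in the scene. Friction and masses are not known exactly. Their poses are not given: they have to be found in the camera images.
- supply: bench supply: fixed grey console, casing x -90 to +100 mm, y -95 to +95 mm, flat top 70 mm above the bench; on top a black knob near its front edge and a pale dial plate behind it. Origin on the bench; x axis from knob to dial, z up. It stands on one side of the bench, the trainer board on the other; which is which changes.
- knob_grip (a point): point on the knob's axis at the height to grip, 107 mm above the bench, 50 mm in front (-x) of the supply's origin. The knob is a 44 mm disc, 8 mm thick, on a 68 mm base disc, with an upright bar grip across it 42 mm long, 14 mm thick, from 84 to 114 mm above the bench; grip the bar across its thickness. The point turns with the knob: its x axis lies along the bar.
- knob (a joint): knob angle in rad, 0 to 4.4, growing clockwise seen from above; stays where it is left, light friction (0.03 N m). The bar grip lies along the supply's x axis at 0 and turns with the knob: its heading is the supply's yaw minus this angle. Starts between 1.9 and 3.4; the pointer is on the zero mark at 1.0, so the knob must go counterclockwise.
- pointer (a joint): dial pointer angle in rad, clockwise positive, 0 on the zero mark; = 0.5 x (knob - 1.0). Pointer 50 mm long, pivot on the console's top 3 mm ahead (+x) of the supply's origin. The zero mark is the one long thick tick (24 mm) at the counterclockwise end of the scale, 0.6 rad counterclockwise of the supply's x axis; other ticks are short and thin. It can overrun the mark.
- trainer: trainer board: fixed white slab 180 x 200 x 22 mm with small grey blocks up to 32 mm high along its front and back edges (no nearer than 57 mm to the socket's centre along x). Origin on the bench under its centre; its y axis runs along the line of the module's two prongs, z up.
- socket (a point): centre of the top face of the socket in the middle of the trainer board, 58 mm above the bench, axes as the trainer board. The grey housing is 30 mm (x) by 78 mm (y), on a 90 x 130 mm plywood mount plate. The module's shoulder rests on this face when fully in, its origin here and axes as the board's. This point stays with the slab.
- mount (a joint): how far the sprung socket mount has been pulled up off its stops (m), 0 at rest, travel 12 mm. It holds down until about 20 N net upward pull, then gives about 3 mm per N. More than 4 mm means the mount has been dragged up.
- module_neck (a point): middle of the module's neck, 43 mm above its origin, axes as the module. Raising one prong takes about 13 N and clicks up in two steps of 8 mm; both at once take 26 N, more than the mount bears. Tilt about x, 0.25 rad, round the low side (y = -22 or +22 mm), then 0.25 rad the other way round the raised side, etc; ease down if the mount lifts. Free when both sides are 16 mm up; no slipping back.
- module: tall black plug module, about 0.12 kg. Origin at the centre of its shoulder's underside; z up, y along the line of its two prongs. Shoulder 30 (x) x 48 (y) x 18 mm high; on it the neck to grip, 26 (x) x 28 (y) mm, from 18 to 62 mm above the origin. Two brass prongs 12 x 6 mm at y = +-20 mm reach 25 mm below the origin, each with two ribs on its outer face, held by a spring roller.
- screwdriver: screwdriver lying between the supply and the trainer board, 170 mm long; leave it
- pliers: small pliers, 115 mm long, lying at the left; leave them
- pliers2: small pliers, 115 mm long, lying at the right; leave them
- parts_tray: grey divided parts tray 100 x 140 x 30 mm, behind; leave it
- multimeter: yellow multimeter lying flat, 85 x 170 x 46 mm, far left; leave it
- hook_rod: steel rod with a loop, 285 mm long, 8 mm thick, lying far right; leave it
- jar: small jar 56 mm wide, 70 mm high, behind; leave it

How it is judged:
By the outcome, as a careful person would: the job done as asked, in the order asked, and still so for the second after the job is handed in, while the arm keeps its last pose, push and grip.
It also fails if it takes over 69 s, if anything falls off the work surface, if the arm or the gripper's body presses on something with over 40 N, if the wrist force passes 120 N, or if a joint passes its speed limit or range.

### The arm

A 6-joint arm with a two-finger parallel gripper is mounted at the origin on the work surface. World frame = base frame: x ahead of the robot, y to its left, z up, the work surface at z = 0. Lengths are in m, angles in degrees, forces in N, time in s.
With the tool pointing down it reaches from about 0.3 to 0.85 m from the base axis. Payload 4.2 kg.
Tool frame: the origin (TCP) lies midway between the tips of the shut fingers; the grasp point (between the pads) lies arm.hold_point_z behind it (arm.hold_point_z is the distance from the TCP to the grasp point, in m); z points along the fingers, y is the direction in which the jaws open and shut (so a half turn about z gives the same grasp; the last joint's range is limited). The gripper opens to 91 mm and grips with 3 to 60 N. Pads are 32 mm wide; open, the fingers measure 118 mm over their backs; the gripper's body (76 mm by 178 mm) begins 60 mm behind the grasp point.
Start: joints at [-75.917, 18.312, 89.639, -0, 72.044, -1.146], TCP at [0.151, -0.555, 0.214] pointing down, gripper open.
Joint ranges: [-177.97, 177.97], [-48.28, 115.42], [12.27, 149.76], [-77.06, 257.06], [2.81, 150.46], [-146.56, 146.56]. Speed limits (degrees/s): [147.25, 147.25, 180, 180, 180, 180].

### API

Orientations are given as [roll, pitch, yaw] about the fixed x, y, z axes, in that order (R = Rz(yaw) Ry(pitch) Rx(roll)).
In Python, from rig import arm, eyes gives the robot as it stands.
- The arm moves only by the tool move_arm, never from a script. Its argument "plan" is a list that holds one entry, the list of rows, each a list of 5 numbers: the shift along the tool's x, y, z in mm, then the turn about the tool's z in degrees, then the finger opening in mm, from 0 to 91.2. In form: [[[dx, dy, dz, roll, gripper], ...]]. A call has 1 to 20 rows; each row shifts and turns the pose as measured when the row begins, along the tool's axes as they then stand; what a row does not reach is not made up. A row lasts 1/12 s, in which the tool goes at most 41.7 mm and 7.16 degrees, less where a joint would pass 70% of its speed; a pose out of reach is approached as far as the arm can. A call is refused whole if a number of a shift passes 41.7 or a number of a turn 7.16, either way. A call with a gripper value outside its range is refused whole. The fingers move at their own pace and stop on an object; "newtons" is the grip in N (left out, the last holds). Time passes only in rows, so rows that do not move let the fingers close. It gives the time, the measured TCP pose, the force and the opening at its end, in the units of the state.
- arm.read_state(): the state, without advancing time (a new reading comes with each control period).
- eyes.grab_frame(name): name is "scene" or "top"; returns the picture (420x560x3 uint8, red, green, blue); there is no depth.
- eyes.camera_info(name): a dict with "intrinsics" (3x3 intrinsics, pixels), "camera_from_world" (4x4, takes a point from world to camera coordinates). Camera axes: x right, y up, looking along -z (the intrinsics and any distortion apply to the point x, -y, -z); pixel columns grow to the right and rows downward; lengths in m; the calibration is good to about 2 mm. A picture is of the moment at which its call begins. camera_info takes no time and is no camera call.
- arm.sign_off(): hands the job in, once; it reports no verdict.
The state is a dict: "time": time; "joints": joint angles; "dq": joint speeds; "effort": joint torques, N m; "tool_pos": TCP position; "tool_rot": TCP orientation; "force": force on the tool from outside, world axes, zero at the start; "ft_torque": the same for the moment, N m; "finger_gap": finger opening in m.
Only numpy, scipy, OpenCV 4.12 (cv2) and the standard library are available. Lean on these libraries where they do the work, as an engineer would, in place of code of your own. Each camera call takes 0.05 s, during which the arm holds its last target. There are 200 camera calls.

## Working session

There is one attempt and no reset: what is moved stays moved. The work goes in short steps, Python scripts to look and compute and a tool call to move; the robot and the scene stay as the last step left them, time stands still between calls to the robot, and variables do not carry over. Pictures are saved under pics/ and viewed, about 8 in all and at most 12, crops included, and the job is handed in when it is done.

Besides the shell and the picture viewer there is one more tool, called after "Emit:" as name(argument=value, ...) on one line, values as JSON. move_arm: Moves the arm, as the interface text tells. Its arguments: {"type":"object","properties":{"plan":{"type":"array"},"newtons":{"type":"number"}},"required":["plan"]}

```bash
mkdir -p pics; ls; python3 - <<'E'
from rig import arm, eyes
import cv2
s=arm.read_state();print(s, arm.hold_point_z)
for n in("scene","top"):
    cv2.imwrite(f"pics/{n}0.png",eyes.grab_frame(n)[:,:,::-1]);c=eyes.camera_info(n);print(c)
E
```

```text
pics
{'time': 0.0, 'joints': array([-7.59174124e+01,  1.83519084e+01,  8.97072693e+01, -1.43057611e-03,
        7.20431489e+01, -1.14552685e+00]), 'dq': array([-0.01848837,  0.09182117,  0.05663838, -0.01651664,  0.04617964,
       -0.03094037]), 'effort': array([ 3.87509510e-05, -4.12458086e+01, -2.31969559e+01,  7.24529405e-02,
        4.58184828e-02, -1.50873384e-04]), 'tool_pos': array([ 0.15090384, -0.55431699,  0.21311175]), 'tool_rot': array([-1.79897667e+02, -6.85870695e-04,  1.52285561e+01]), 'force': array([-1.02107962, -0.04376385, -0.16217957]), 'ft_torque': array([ 0.02856018, -0.0039936 ,  0.01511424]), 'finger_gap': 0.0909321082606425} 0.0188
{'intrinsics': array([[399.18060711,   0.        , 279.52573757],
       [  0.        , 399.18060711, 210.42276214],
       [  0.        ,   0.        ,   1.        ]]), 'camera_from_world': array([[-0.12237798,  0.9922831 , -0.0199471 ,  0.07104216],
       [-0.54484458, -0.0503695 ,  0.83702288,  0.23996148],
       [ 0.82955893,  0.11330124,  0.54680419, -1.71587415],
       [ 0.        ,  0.        ,  0.        ,  1.        ]])}
{'intrinsics': array([[391.78884466,   0.        , 287.39127751],
       [  0.        , 391.78884466, 210.62239016],
       [  0.        ,   0.        ,   1.        ]]), 'camera_from_world': array([[-0.01007441, -0.9998253 , -0.01574411,  0.00595873],
       [ 0.98830883, -0.01235133,  0.15196415, -0.60712816],
       [-0.15213206, -0.0140291 ,  0.9882606 , -0.98601821],
       [ 0.        ,  0.        ,  0.        ,  1.        ]])}
```

View pictures.

View pics/top0.png

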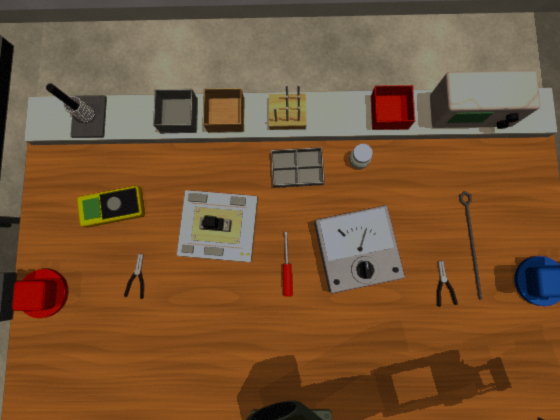

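View pics/scene0.png

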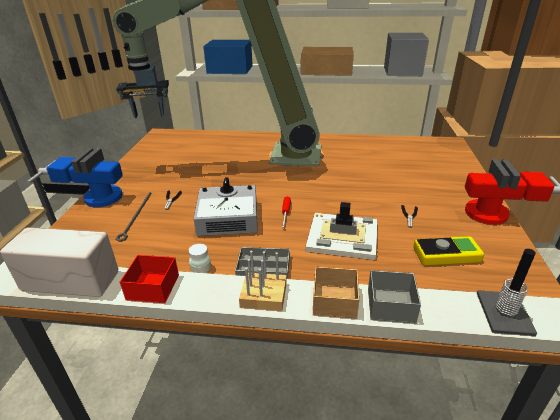

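Top view: the supply is at right (knob ≈ (366,269), dial pivot ≈ (361,248)). The trainer is at left (module ≈ (215,224)), with the screwdriver between them at about (287,265). Next, a zoom on both.

```bash
cat > h.py <<'E'
from rig import arm, eyes
import cv2, numpy as np
def ray(n,u,v,z):
    c=eyes.camera_info(n);K=c["intrinsics"];T=np.array(c["camera_from_world"])
    d=np.linalg.inv(K)@[u,v,1]; d=np.array([d[0],-d[1],-d[2]])
    R=T[:3,:3];o=-R.T@T[:3,3];d=R.T@d
    return o+d*(z-o[2])/d[2]
def proj(n,p):
    c=eyes.camera_info(n);K=c["intrinsics"];T=np.array(c["camera_from_world"])
    q=T[:3,:3]@np.array(p)+T[:3,3];q=K@[q[0],-q[1],-q[2]];return q[:2]/q[2]
E
python3 - <<'E'
import cv2,numpy as np
a=cv2.imread('pics/top0.png')
f=lambda x,y,w,h:cv2.resize(a[y:y+h,x:x+w],None,fx=4,fy=4,interpolation=cv2.INTER_CUBIC)
cv2.imwrite('pics/crop0.png',np.hstack([f(310,200,100,100),f(172,180,100,100)]))
E
```

```text
(no output)
```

View pics/crop0.png

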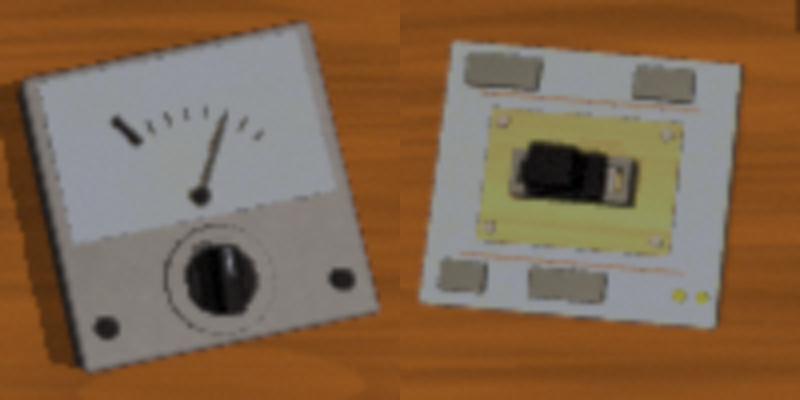

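```bash
python3 - <<'E'
from h import *
g=lambda x,y,ox,oy,z: ray("top",(x+.5)/4-.5+ox,(y+.5)/4-.5+oy,z)[:2]
S=[g(x,y,310,200,.07) for x,y in[(25,80),(308,22),(378,310),(88,370)]]
B=[g(x-400,y,172,180,.022) for x,y in[(455,42),(741,65),(717,327),(420,302)]]
d=lambda a,b:np.degrees(np.arctan2(*(a-b)[::-1]))
for n,P in(("S",S),("B",B)):
    P=np.array(P);print(n,np.round(P,4).tolist(),"c",P.mean(0),"sides",[np.linalg.norm(P[i]-P[i-1]) for i in range(4)],
     "yaw",d(P[0],P[3]),d(P[1],P[2]),d(P[0],P[1])-90,d(P[3],P[2])-90)
piv=g(200,196,310,200,.075);tip=g(226,112,310,200,.075)
print("piv",piv,"tip",tip,"ang",d(tip,piv),np.linalg.norm(tip-piv))
z1=g(115,121,310,200,.07);z2=g(138,141,310,200,.07);print("zero",d(z1,piv),d(z2,piv),np.linalg.norm(z1-z2))
k=g(222,282,310,200,.084);print("knobdisc",k)
yaw=np.mean([d(S[0],S[3]),d(S[1],S[2]),d(S[0],S[1])-90,d(S[3],S[2])-90]);R=lambda a:np.array([[np.cos(a),-np.sin(a)],[np.sin(a),np.cos(a)]])
c=np.mean(S,0);a=np.radians(yaw);org=c-R(a)@[.005,0];print("org",org,yaw,"pivpred",org+R(a)@[.003,0],"knob",org+R(a)@[-.05,0])
pa=(yaw-34.4*-1)-d(tip,piv);print("pointer deg",pa,"knob",1+2*np.radians(pa))
c=np.mean(B,0);t=[g(x-400,y,172,180,.12) for x,y in[(522,170),(528,143),(584,145),(580,190)]];print("neck top",t,np.mean(t,0))
E
```

```text
S [[0.5793, -0.074], [0.6146, -0.2564], [0.4319, -0.2911], [0.3968, -0.1093]] c [ 0.50564764 -0.1826863 ] sides [np.float64(0.18585773493902374), np.float64(0.18578883561182144), np.float64(0.186041133417832), np.float64(0.18510898603675224)] yaw 10.960036900841349 10.750642996288704 10.970180442882793 10.913835909705782
B [[0.6711, 0.2776], [0.6525, 0.082], [0.4761, 0.0976], [0.4947, 0.2957]] c [0.57357728 0.18822434] sides [np.float64(0.17731408450119274), np.float64(0.19647675700754993), np.float64(0.1771075796705452), np.float64(0.19903344509146118)] yaw -5.881138375781665 -5.054595503985495 -5.417461423037139 -5.358663826718171
piv [ 0.50373319 -0.18211246] tip [ 0.55663435 -0.20057184] ang -19.2359683873958 0.056029291981703234
zero 46.647378483774865 46.25637454614564 0.01922778542099816
knobdisc [ 0.45011872 -0.19214617]
org [ 0.50073783 -0.18363166] 10.898674062429656 pivpred [ 0.50368372 -0.18306444] knob [ 0.45163967 -0.1930853 ]
pointer deg 64.53464244982545 knob 3.2526839846935074
neck top [array([0.5700109 , 0.20664737]), array([0.58662282, 0.20334574]), array([0.58496376, 0.16893836]), array([0.55730975, 0.17090962])] [0.57472681 0.18746027]
```

The checks against the given sizes agree: top sides 186 mm (190 × 190 expected), board 177 × 198 mm, pivot predicted within 1 mm. That gives knob ≈ (0.4515, −0.193), supply yaw 10.9°, knob ≈ 3.25 rad and bar heading ≈ 4.5°. The trainer is centred at (0.574, 0.188) with yaw −5.4°. Setting out to the knob.

Emit:
move_arm(plan=[[[27.5,-19.3,0,0,60],[27.5,-19.3,0,0,60],[27.5,-19.3,0,0,60],[27.5,-19.3,0,0,60],[27.5,-19.3,0,0,60],[27.5,-19.3,0,0,60],[27.5,-19.3,0,0,60],[27.5,-19.3,0,0,60],[27.5,-19.3,0,0,60],[27.5,-19.3,0,0,60],[27.5,-19.3,0,0,60],[27.5,-19.3,0,0,60],[27.5,-19.3,0,0,60],[27.5,-19.3,0,0,60],[0,0,20,5.5,60],[0,0,20,5.2,60],[0,0,0,0,60]]], newtons=15)

```text
time: 1.52
tool_pos: [0.4634, -0.1735, 0.1663]
tool_rot: [-179.5, 0.2, 3.9]
force: [-0.7, 0.1, 0.0]
finger_gap: 0.0598
```

Emit:
move_arm(plan=[[[-6.5,9.3,10,0,50],[-6.5,9.3,10,0,50],[0,0,10,0,50],[0,0,10,0,50],[0,0,0,0,50]]])

```text
time: 1.93
tool_pos: [0.4514, -0.193, 0.1254]
tool_rot: [-179.5, 0.2, 4.5]
force: [-0.1, 0.7, 0.8]
finger_gap: 0.0497
```

```bash
cat >> h.py <<'E'
def td(p):
    s=arm.read_state();y=np.radians(s["tool_rot"][2]);d=np.array(p)-s["tool_pos"]
    c,n=np.cos(y),np.sin(y);print("tcp",np.round(s["tool_pos"]*1000,1),"rot",np.round(s["tool_rot"],2),"j",np.round(s["joints"],1),"t",s["time"],"F",np.round(s["force"],1),"gap",s["finger_gap"])
    print("tool shift mm",np.round(1000*np.array([c*d[0]+n*d[1],n*d[0]-c*d[1],-d[2]]),1))
E
python3 - <<'E'
from h import *
td([.4515,-.193,.088])
a=eyes.grab_frame("top")[:,:,::-1]; b=eyes.grab_frame("scene")[:,:,::-1]
f=lambda a,x,y,w,h:cv2.resize(a[y:y+h,x:x+w],None,fx=4,fy=4,interpolation=cv2.INTER_CUBIC)
cv2.imwrite('pics/crop1.png',np.hstack([f(a,310,200,100,100),f(b,180,150,100,100)]))
E
```

```text
tcp [ 451.4 -193.   125.4] rot [-179.49    0.21    4.45] j [-24.7  15.5 107.7   0.4  57.2  60.6] t 1.9333 F [-0.1  0.7  0.8] gap 0.04967401672397708
tool shift mm [ 0.1  0.  37.4]
```

View pics/crop1.png

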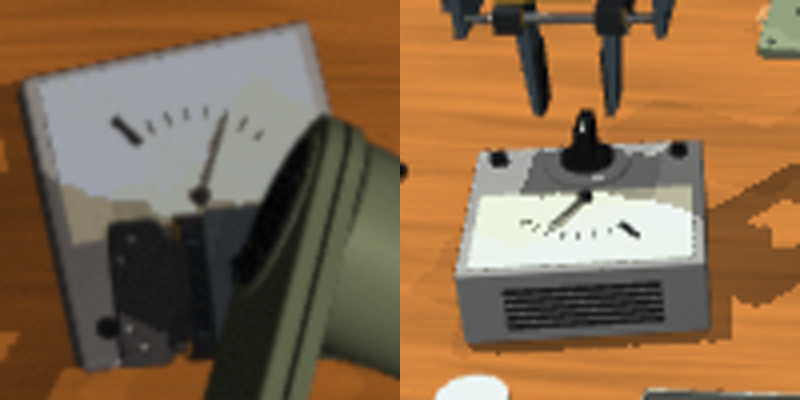

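Fingers straddle the bar in the scene crop, and the pointer stays visible in both views. Descend and close.

Emit:
move_arm(plan=[[[0,0,12,0,40],[0,0,12,0,40],[0,0,12,0,40],[0,0,0,0,40],[0,0,0,0,10],[0,0,0,0,10],[0,0,0,0,10],[0,0,0,0,10],[0,0,0,0,10],[0,0,0,0,10]]], newtons=12)

```text
time: 2.87
tool_pos: [0.4575, -0.1896, 0.0958]
tool_rot: [-179.4, -0.6, 4.5]
force: [0.5, -2.3, -5.2]
finger_gap: 0.0139
```

Emit:
move_arm(plan=[[[-5,2,6,0,10],[0,0,0,0,10],[0,0,0,0,10]]])

```text
time: 3.12
tool_pos: [0.4551, -0.1898, 0.0916]
tool_rot: [-179.2, -1.0, 4.3]
force: [1.3, 1.9, -2.4]
finger_gap: 0.0139
```

```bash
python3 - <<'E'
from h import *
td([.4515,-.193,.088]);print(arm.read_state())
E
```

```text
tcp [ 455.1 -189.8   91.6] rot [-179.22   -0.95    4.33] j [-24.8  17.5 110.7   1.5  51.4  60. ] t 3.1167 F [ 1.3  1.9 -2.4] gap 0.01394021362024162
tool shift mm [-3.8  2.9  3.6]
{'time': 3.1167, 'joints': array([-24.75234747,  17.48795926, 110.68998202,   1.46099139,
        51.37781637,  60.00165677]), 'dq': array([-0.17679091, -0.2715812 ,  0.40098442,  0.18823851, -0.39461456,
       -0.30461887]), 'effort': array([-4.03050100e-01, -3.71776986e+01, -1.90383929e+01, -1.97800464e-02,
        2.09480454e-01, -2.21303635e-02]), 'tool_pos': array([ 0.45506605, -0.18978474,  0.09160247]), 'tool_rot': array([-179.22288775,   -0.95100451,    4.33201636]), 'force': array([ 1.27977255,  1.88425322, -2.42634889]), 'ft_torque': array([-0.01123037, -0.22948379,  0.04337957]), 'finger_gap': 0.01394021362024162}
```

Emit:
move_arm(plan=[[[-2,0,2,-3,10],[-1,0,1,-5,10],[0,0,0,-6,10],[0,0,0,-6,10],[0,0,0,-6,10],[0,0,0,-6,10],[0,0,0,-6,10],[0,0,0,0,10]]])

```text
time: 3.78
tool_pos: [0.4544, -0.1883, 0.0914]
tool_rot: [180.0, -1.6, 43.9]
force: [1.1, 1.5, -3.2]
finger_gap: 0.0137
```

```bash
python3 - <<'E'
from h import *
td([.4515,-.191,.088])
E
```

```text
tcp [ 454.4 -188.3   91.4] rot [179.95  -1.65  43.92] j [-24.9  17.3 111.    2.   51.1  20. ] t 3.7833 F [ 1.1  1.5 -3.2] gap 0.01374578776159814
tool shift mm [-3.9 -0.1  3.4]
```

Emit:
move_arm(plan=[[[-3,0,2,-5,10],[-1,0,1,-6,10],[0,0,0,-6,10],[0,0,0,-6,10],[0,0,0,-6,10],[0,0,0,-6,10],[0,0,0,-6,10],[0,0,0,-6,10],[0,0,0,-6,10],[0,0,0,-6,10],[0,0,0,-6,10],[0,0,0,0,10]]])

```text
time: 4.78
tool_pos: [0.4522, -0.1886, 0.0908]
tool_rot: [178.3, -1.1, 109.8]
force: [2.3, 2.0, -2.6]
finger_gap: 0.0147
```

```bash
python3 - <<'E'
from h import *
td([.4515,-.191,.088])
E
```

```text
tcp [ 452.2 -188.6   90.8] rot [178.28  -1.07 109.76] j [-25.3  17.3 111.2   2.5  51.1 -46.7] t 4.7833 F [ 2.3  2.  -2.6] gap 0.01468155851207611
tool shift mm [-2.  -1.5  2.8]
```

Emit:
move_arm(plan=[[[-1,0,1,-5,10],[0,0,0,-5,10],[0,0,0,-5,10],[0,0,0,0,10]]])

```text
time: 5.12
tool_pos: [0.4521, -0.1888, 0.0907]
tool_rot: [178.1, -0.7, 124.3]
force: [1.2, 1.9, -3.3]
finger_gap: 0.0142
```

```bash
python3 - <<'E'
from h import *
td([.4515,-.191,.088])
a=eyes.grab_frame("top")[:,:,::-1]; b=eyes.grab_frame("scene")[:,:,::-1]
f=lambda a,x,y,w,h:cv2.resize(a[y:y+h,x:x+w],None,fx=8,fy=8,interpolation=cv2.INTER_CUBIC)
cv2.imwrite('pics/crop2.png',np.hstack([f(a,330,220,50,50),f(b,205,180,50,50)]))
E
```

```text
tcp [ 452.1 -188.8   90.7] rot [178.06  -0.75 124.25] j [-25.4  17.4 111.1   2.6  51.2 -61.3] t 5.1167 F [ 1.2  1.9 -3.3] gap 0.014183545663738788
tool shift mm [-1.5 -1.7  2.7]
```

View pics/crop2.png

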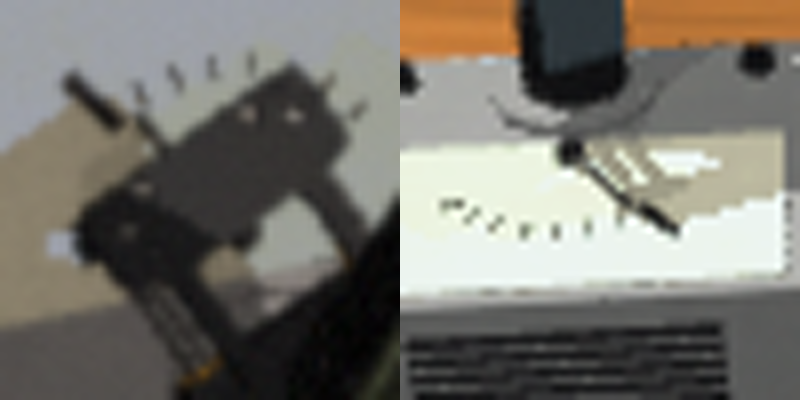

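```bash
cat >> h.py <<'E'
def ptr(save=None):
    # sample darkness around arcs, in polar unwrap about the pivot; returns angle of darkest per radius
    a=np.radians(10.9);O=np.array([.5007,-.1836])+.003*np.array([np.cos(a),np.sin(a)])
    th=np.radians(np.arange(20,70,.5));out={}
    for n in("top","scene"):
        g=cv2.resize(cv2.cvtColor(eyes.grab_frame(n),cv2.COLOR_RGB2GRAY),None,fx=1,fy=1).astype(np.float32)
        rows=[]
        for r in np.arange(.016,.08,.004):
            uv=np.array([proj(n,[O[0]+r*np.cos(t),O[1]+r*np.sin(t),.072]) for t in th],np.float32)
            v=cv2.remap(g,uv[:,:1],uv[:,1:],cv2.INTER_CUBIC).ravel()
            w=np.clip(v.max()*.75-v,0,None);i=v.argmin();m=slice(max(0,i-12),i+13);wm=np.clip(np.median(v)-10-v[m],0,None)
            rows.append((round(float(r)*1000),round(float(np.degrees((th[m]*wm).sum()/max(wm.sum(),1e-6))),1),int(v.min()),int(np.median(v))))
        out[n]=rows;print(n,*rows)
E
python3 - <<'E'
from h import *
ptr()
g=lambda n,x,y,ox,oy,z: ray(n,(x+.5)/8-.5+ox,(y+.5)/8-.5+oy,z)[:2]
d=lambda a,b:np.degrees(np.arctan2(*(a-b)[::-1]))
P=g("scene",570,152,205,180,.075)
print(P,"ptr",d(g("scene",620,197,205,180,.075),P),"mark",[d(g("scene",x,y,205,180,.07),P) for x,y in((640,203),(678,232))])
P=np.array([.5037,-.1826]);print("top ptr",d(g("top",145,122,330,220,.075),P),"mark",[d(g("top",x,y,330,220,.07),P) for x,y in((72,82),(115,122))])
E
```

```text
top (16, 0.0, 51, 53) (20, 0.0, 49, 51) (24, 0.0, 44, 53) (28, 69.5, 41, 51) (32, 69.5, 40, 52) (36, 69.0, 40, 68) (40, 66.9, 30, 106) (44, 41.4, 52, 111) (48, 40.5, 74, 112) (52, 47.6, 40, 118) (56, 47.6, 22, 126) (60, 47.6, 27, 128) (64, 47.7, 34, 128) (68, 47.4, 39, 140) (72, 47.1, 58, 159) (76, 68.1, 126, 160)
scene (16, 56.9, 80, 183) (20, 52.5, 87, 201) (24, 50.8, 88, 199) (28, 49.4, 95, 185) (32, 47.7, 88, 208) (36, 48.1, 71, 214) (40, 48.0, 53, 168) (44, 46.6, 69, 155) (48, 50.6, 86, 155) (52, 49.8, 33, 166) (56, 49.7, 15, 182) (60, 49.5, 24, 186) (64, 49.3, 31, 207) (68, 49.1, 57, 200) (72, 48.6, 72, 240) (76, 47.2, 168, 240)
[ 0.48827622 -0.02179499] ptr 37.01951757457391 mark [np.float64(48.67080281120013), np.float64(45.76613919891051)]
top ptr 39.76387945320299 mark [np.float64(46.540097300162316), np.float64(46.82603440994143)]
```

Emit:
move_arm(plan=[[[0,0,0,-3,10],[0,0,0,-3,10],[0,0,0,-3,10],[0,0,0,0,10]]])

```text
time: 5.65
tool_pos: [0.4519, -0.1889, 0.0907]
tool_rot: [178.0, -0.5, 133.0]
force: [1.8, 1.3, -2.9]
finger_gap: 0.0143
```

```bash
python3 - <<'E'
from h import *
td([.4515,-.191,.088]);ptr()
E
```

```text
tcp [ 451.9 -188.9   90.7] rot [178.    -0.46 133.04] j [-25.4  17.4 111.1   2.6  51.3 -70.1] t 5.65 F [ 1.8  1.3 -2.9] gap 0.014342332881049044
tool shift mm [-1.2 -1.7  2.7]
top (16, 0.0, 50, 52) (20, 0.0, 50, 52) (24, 0.0, 43, 52) (28, 69.5, 39, 51) (32, 69.5, 40, 52) (36, 67.8, 31, 62) (40, 67.1, 68, 144) (44, 45.5, 80, 156) (48, 45.3, 82, 143) (52, 47.9, 52, 126) (56, 48.0, 39, 127) (60, 47.4, 41, 139) (64, 47.3, 44, 141) (68, 47.2, 40, 140) (72, 47.1, 59, 151) (76, 66.9, 125, 159)
scene (16, 59.5, 83, 192) (20, 56.1, 86, 195) (24, 56.3, 81, 213) (28, 53.8, 90, 232) (32, 53.3, 89, 223) (36, 51.8, 84, 229) (40, 51.1, 81, 237) (44, 50.1, 93, 228) (48, 49.2, 90, 203) (52, 50.1, 56, 178) (56, 49.6, 29, 182) (60, 49.4, 34, 198) (64, 48.6, 39, 225) (68, 48.4, 65, 216) (72, 48.6, 65, 231) (76, 47.2, 168, 240)
```

Emit:
move_arm(plan=[[[0,0,0,-3,10],[0,0,0,0,10],[0,0,0,0,40],[0,0,0,0,40],[0,0,0,0,40],[0,0,-10,0,40],[0,0,-15,0,40],[0,0,-20,0,40],[0,0,-20,0,40],[0,0,-10,0,40]]])

```text
time: 6.58
tool_pos: [0.4499, -0.193, 0.171]
tool_rot: [178.1, -0.3, 135.3]
force: [0.8, -0.4, -0.4]
finger_gap: 0.0397
```

```bash
python3 - <<'E'
from h import *
td([.4515,-.191,.088]);ptr()
a=eyes.grab_frame("top")[:,:,::-1]; b=eyes.grab_frame("scene")[:,:,::-1]
f=lambda a,x,y,w,h:cv2.resize(a[y:y+h,x:x+w],None,fx=8,fy=8,interpolation=cv2.INTER_CUBIC)
cv2.imwrite('pics/crop3.png',np.hstack([f(a,330,220,50,60),f(b,205,170,50,60)]))
E
```

```text
tcp [ 449.9 -193.   171. ] rot [178.14  -0.27 135.3 ] j [-25.8  12.4 104.6   2.1  62.7 -72.1] t 6.5833 F [ 0.8 -0.4 -0.4] gap 0.03968654623504738
tool shift mm [ 0.2  2.5 83. ]
top (16, 0.0, 24, 30) (20, 55.8, 23, 38) (24, 61.6, 22, 42) (28, 47.9, 52, 87) (32, 46.9, 78, 154) (36, 46.7, 80, 158) (40, 46.9, 82, 158) (44, 46.6, 85, 159) (48, 46.7, 90, 158) (52, 47.7, 52, 153) (56, 47.8, 39, 156) (60, 47.3, 42, 159) (64, 47.3, 43, 160) (68, 47.2, 40, 160) (72, 47.1, 59, 160) (76, 66.6, 126, 160)
scene (16, 60.5, 100, 203) (20, 57.5, 95, 200) (24, 57.0, 87, 206) (28, 55.2, 80, 236) (32, 54.0, 83, 236) (36, 53.0, 89, 236) (40, 53.0, 89, 238) (44, 51.2, 104, 239) (48, 50.0, 115, 233) (52, 49.5, 59, 227) (56, 49.5, 22, 238) (60, 49.1, 29, 240) (64, 48.6, 37, 241) (68, 48.4, 65, 240) (72, 48.5, 65, 240) (76, 47.2, 168, 241)
```

View pics/crop3.png

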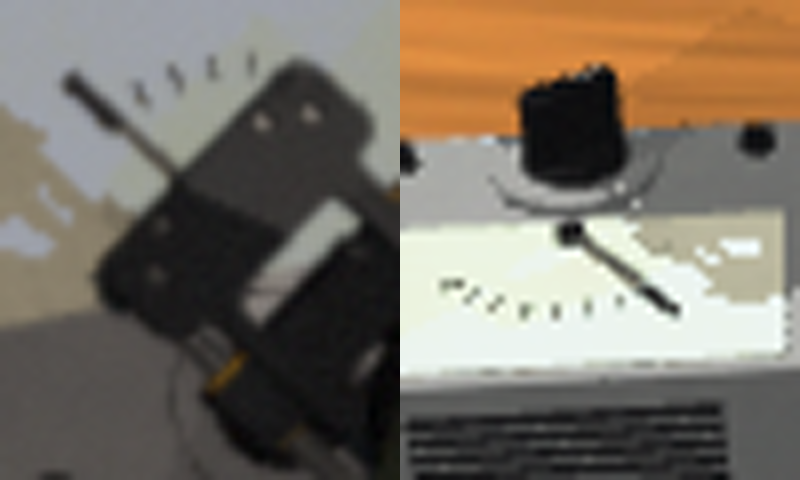

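Pointer lies in line with the long mark in both views: top 46.7° against the mark's 47.3°, scene line (570,232)→(678,310) runs through it. I'll recheck with the view clear. Now to the module, turning to yaw ≈ 84.6° so the jaws close along the module's x.

Emit:
move_arm(plan=[[[5,10,-5,0,60],[12.9,25.6,-5,0,60],[12.9,25.6,0,0,60],[12.9,25.6,0,0,60],[12.9,25.6,0,0,60],[12.9,25.6,0,0,60],[12.9,25.6,0,0,60],[12.9,25.6,0,0,60],[12.9,25.6,0,0,60],[12.9,25.6,0,0,60],[12.9,25.6,0,0,60],[12.9,25.6,0,0,60],[12.9,25.6,0,0,60],[0,0,0,7,60],[0,0,0,7,60],[0,0,0,7,60],[0,0,0,7,60],[0,0,0,7,60],[0,0,0,7,60],[0,0,0,7,60]]])

```text
time: 8.45
tool_pos: [0.5506, 0.1791, 0.1735]
tool_rot: [-178.5, -1.7, 84.6]
force: [-0.5, -0.9, -0.4]
finger_gap: 0.06
```

```bash
python3 - <<'E'
from h import *
td([.574,.188,.14])
ptr()
g=lambda n,x,y,ox,oy,z: ray(n,(x+.5)/4-.5+ox,(y+.5)/4-.5+oy,z)[:2]
E
```

```text
tcp [550.6 179.1 173.5] rot [-178.48   -1.66   84.61] j [15.7 20.7 92.2  2.3 68.  20.2] t 8.45 F [-0.5 -0.9 -0.4] gap 0.05996004474095124
tool shift mm [11.  22.5 33.5]
top (16, 48.5, 79, 135) (20, 47.6, 80, 146) (24, 47.0, 78, 153) (28, 47.4, 72, 156) (32, 46.8, 82, 155) (36, 46.7, 84, 156) (40, 46.9, 85, 156) (44, 46.6, 84, 157) (48, 46.7, 87, 156) (52, 47.7, 54, 151) (56, 47.8, 36, 152) (60, 47.3, 41, 157) (64, 47.3, 42, 157) (68, 47.2, 38, 157) (72, 47.1, 58, 157) (76, 0.0, 148, 157)
scene (16, 60.5, 107, 204) (20, 57.5, 101, 202) (24, 57.0, 93, 210) (28, 54.8, 85, 239) (32, 53.6, 88, 239) (36, 52.7, 94, 239) (40, 53.0, 92, 240) (44, 51.2, 104, 240) (48, 50.0, 115, 233) (52, 49.5, 60, 227) (56, 49.5, 23, 238) (60, 49.1, 30, 240) (64, 48.6, 37, 240) (68, 48.4, 65, 240) (72, 48.5, 66, 241) (76, 47.2, 169, 241)
```

Pointer fit differs from the mark by about 0.5° in both views with the view clear, which is good. Now over the module.

Emit:
move_arm(plan=[[[5,10,3,0,60],[5,9,10,0,60],[1,3,10,0,60],[0,0,5,0,60],[0,0,0,0,60]]])

```text
time: 8.97
tool_pos: [0.5745, 0.1914, 0.1406]
tool_rot: [-178.4, -1.6, 85.6]
force: [0.5, -0.7, -0.1]
finger_gap: 0.0601
```

```bash
python3 - <<'E'
from h import *
td([.574,.188,.085])
a=eyes.grab_frame("top")[:,:,::-1]; b=eyes.grab_frame("scene")[:,:,::-1]
f=lambda a,x,y,w,h:cv2.resize(a[y:y+h,x:x+w],None,fx=4,fy=4,interpolation=cv2.INTER_CUBIC)
cv2.imwrite('pics/crop4.png',np.hstack([f(a,172,180,90,100),f(b,300,160,90,100)]))
E
```

```text
tcp [574.5 191.4 140.6] rot [-178.36   -1.65   85.57] j [16.2 24.5 91.1  2.3 65.4 19.6] t 8.9667 F [ 0.5 -0.7 -0.1] gap 0.06005324351057531
tool shift mm [-3.5 -0.2 55.6]
```

View pics/crop4.png

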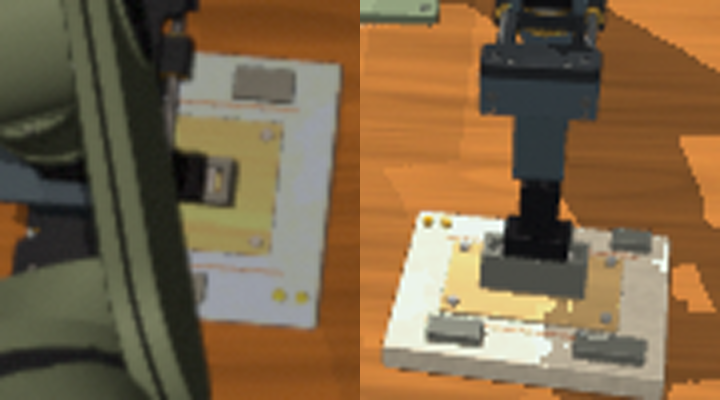

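Scene crop: finger (col ≈540) is centred over the neck (col ≈540). Descend and grip.

Emit:
move_arm(plan=[[[-1.5,0,10,0,60],[-1,0,12,0,60],[-0.5,0,12,0.5,60],[0,0,10,0.5,60],[0,0,6,0,60],[0,0,0,0,60]]])

```text
time: 9.57
tool_pos: [0.5732, 0.189, 0.0894]
tool_rot: [-178.6, -1.7, 84.5]
force: [-0.4, 0.1, -0.2]
finger_gap: 0.0597
```

```bash
python3 - <<'E'
from h import *
td([.574,.188,.085])
E
```

```text
tcp [573.2 189.   89.4] rot [-178.58   -1.7    84.52] j [16.  26.9 95.3  2.5 58.6 20.2] t 9.5667 F [-0.4  0.1 -0.2] gap 0.05973890509067961
tool shift mm [-1.   0.9  4.4]
```

Emit:
move_arm(plan=[[[-0.5,0.5,4,0,60],[0,0,0,0,20],[0,0,0,0,20],[0,0,0,0,20],[0,0,0,0,20],[0,0,0,0,20]]], newtons=25)

```text
time: 10.07
tool_pos: [0.5748, 0.1888, 0.0866]
tool_rot: [-178.8, -1.8, 84.5]
force: [-0.7, 0.4, 0.0]
finger_gap: 0.0298
```

```bash
python3 - <<'E'
from h import *
td([.574,.188,.085]);print(arm.read_state()["ft_torque"])
E
```

```text
tcp [574.8 188.8  86.6] rot [-178.75   -1.77   84.55] j [15.9 27.1 95.4  2.5 58.1 20. ] t 10.0667 F [-0.7  0.4  0. ] gap 0.029801217683960775
tool shift mm [-0.9 -0.7  1.6]
[-0.06525015 -0.06257191  0.03238895]
```

Emit:
move_arm(plan=[[[0,0,0,0,20],[0,0,0,0,20],[0,0,0,0,20],[-2,0,-0.5,0,20],[-3,0,-1,0,20],[-3,0,-1,0,20]]])

```text
time: 10.57
tool_pos: [0.5749, 0.1873, 0.0871]
tool_rot: [-178.8, -2.5, 84.4]
force: [1.3, 10.9, -7.9]
finger_gap: 0.0258
```

```bash
python3 - <<'E'
from h import *
td([.574,.188,.085]);print(arm.read_state()["ft_torque"])
E
```

```text
tcp [574.9 187.3  87.1] rot [-178.84   -2.5    84.37] j [15.4 26.9 95.7  3.3 57.6 19.3] t 10.5667 F [ 1.3 10.9 -7.9] gap 0.02583757233044073
tool shift mm [ 0.6 -1.   2.1]
[ 1.69696958 -0.64853701  0.01465907]
```

Emit:
move_arm(plan=[[[-5,0,-1,0,20],[-6,0,-1,0,20],[-6,0,-1,0,20],[-6,0,-1,0,20]]])

```text
time: 10.9
tool_pos: [0.5747, 0.18, 0.0887]
tool_rot: [-178.9, -4.2, 84.0]
force: [0.7, 10.6, -2.5]
finger_gap: 0.0261
```

```bash
python3 - <<'E'
from h import *
td([.574,.188,.085]);print(arm.read_state()["ft_torque"])
E
```

```text
tcp [574.7 180.   88.7] rot [-178.95   -4.23   84.01] j [13.9 26.3 96.6  5.2 56.8 17. ] t 10.9 F [ 0.7 10.6 -2.5] gap 0.026117748562131803
tool shift mm [ 7.8 -1.5  3.7]
[ 1.91639543 -0.26280313  0.04690605]
```

Emit:
move_arm(plan=[[[-6,0,-2,0,20],[-6,0,-2,0,20],[-5,0,-2,0,20]]])

```text
time: 11.15
tool_pos: [0.5738, 0.1717, 0.0907]
tool_rot: [-178.9, -5.2, 83.8]
force: [2.9, 9.6, -11.4]
finger_gap: 0.0258
```

```bash
python3 - <<'E'
from h import *
td([.574,.188,.085]);print(arm.read_state()["ft_torque"])
a=eyes.grab_frame("top")[:,:,::-1]; b=eyes.grab_frame("scene")[:,:,::-1]
f=lambda a,x,y,w,h:cv2.resize(a[y:y+h,x:x+w],None,fx=8,fy=8,interpolation=cv2.INTER_CUBIC)
cv2.imwrite('pics/crop5.png',f(b,315,185,70,55))
E
```

```text
tcp [573.8 171.7  90.7] rot [-178.92   -5.22   83.76] j [12.6 25.8 97.2  6.3 56.5 15.3] t 11.15 F [  2.9   9.6 -11.4] gap 0.02577508139755078
tool shift mm [16.2 -1.6  5.7]
[ 1.70676125 -0.81983233 -0.04140529]
```

View pics/crop5.png

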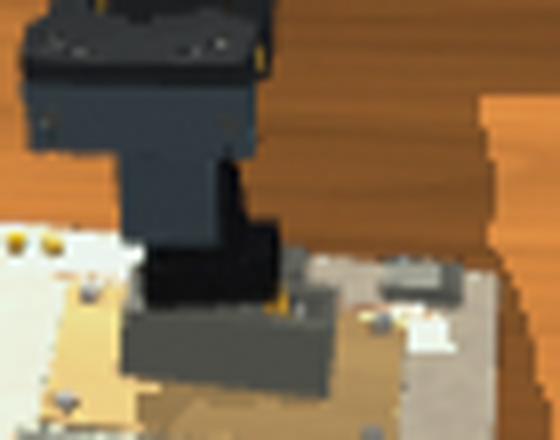

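Tilted: the +y prong's brass shows at (280,300), and the −y side is down. The mount plate looks flat. Now rock the other way.

Emit:
move_arm(plan=[[[5,0,-1,0,20],[6,0,-1.5,0,20],[6,0,-1.5,0,20],[6,0,-1.5,0,20]]])

```text
time: 11.58
tool_pos: [0.5748, 0.1846, 0.0926]
tool_rot: [-178.7, -3.9, 84.1]
force: [1.0, -10.3, 0.6]
finger_gap: 0.0258
```

Emit:
move_arm(plan=[[[6,0,-1.5,0,20],[6,0,-1.5,0,20]]])

```text
time: 11.75
tool_pos: [0.5757, 0.1902, 0.0955]
tool_rot: [-178.6, -3.2, 84.3]
force: [-0.4, -7.3, 2.9]
finger_gap: 0.0259
```

Emit:
move_arm(plan=[[[6,0,-1.5,0,20],[6,0,-1.5,0,20]]])

```text
time: 11.92
tool_pos: [0.5761, 0.1948, 0.0973]
tool_rot: [-178.5, -2.2, 84.5]
force: [2.1, -9.3, -8.9]
finger_gap: 0.0259
```

Emit:
move_arm(plan=[[[6,0,-1.5,0,20],[6,0,-1.5,0,20]]])

```text
time: 12.08
tool_pos: [0.5769, 0.1999, 0.099]
tool_rot: [-178.4, -1.4, 84.6]
force: [2.2, -7.1, -2.6]
finger_gap: 0.0258
```

Emit:
move_arm(plan=[[[6,0,-1,0,20]]])

```text
time: 12.17
tool_pos: [0.5772, 0.2028, 0.1]
tool_rot: [-178.4, -1.0, 84.7]
force: [0.7, -8.5, -2.0]
finger_gap: 0.0259
```

```bash
python3 - <<'E'
from h import *
td([.574,.188,.085]);print(arm.read_state()["ft_torque"])
b=eyes.grab_frame("scene")[:,:,::-1]
f=lambda a,x,y,w,h:cv2.resize(a[y:y+h,x:x+w],None,fx=8,fy=8,interpolation=cv2.INTER_CUBIC)
cv2.imwrite('pics/crop6.png',f(b,315,180,70,60))
E
```

```text
tcp [577.2 202.8 100. ] rot [-178.39   -0.97   84.73] j [17.4 27.2 93.   1.7 60.9 21.8] t 12.1667 F [ 0.7 -8.5 -2. ] gap 0.02591160651362736
tool shift mm [-15.   -1.8  15. ]
[-1.85582779 -0.25458779 -0.00602954]
```

View pics/crop6.png

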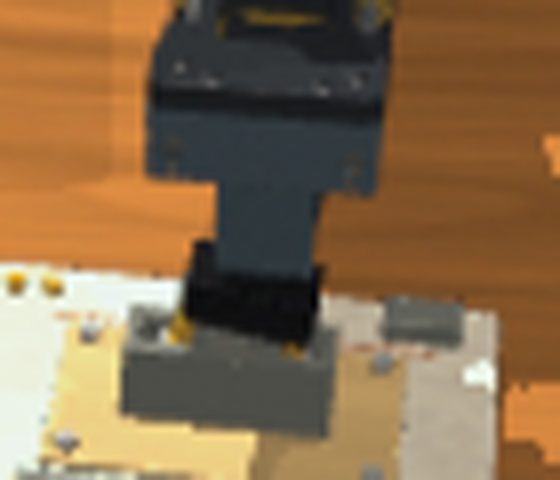

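Now −y prong is up (brass at (180,330)) and the +y side is low, with the mount still flat. Rock back towards upright.

Emit:
move_arm(plan=[[[-5,0,-0.5,0,20],[-6,0,-1,0,20],[-6,0,-1,0,20]]])

```text
time: 12.47
tool_pos: [0.5766, 0.1932, 0.1033]
tool_rot: [-178.4, -1.8, 84.6]
force: [0.2, 7.2, -2.0]
finger_gap: 0.0257
```

Emit:
move_arm(plan=[[[-6,0,-1,0,20],[-6,0,-1,0,20]]])

```text
time: 12.63
tool_pos: [0.576, 0.1858, 0.1067]
tool_rot: [-178.5, -2.4, 84.4]
force: [-0.1, 4.9, -2.0]
finger_gap: 0.0261
```

```bash
python3 - <<'E'
from h import *
td([.574,.188,.085]);print(arm.read_state()["ft_torque"])
E
```

```text
tcp [576.  185.8 106.7] rot [-178.52   -2.39   84.43] j [15.3 26.  94.   3.2 60.6 19.2] t 12.6333 F [-0.1  4.9 -2. ] gap 0.026103943016108595
tool shift mm [ 2.  -2.2 21.7]
[ 1.14761322e+00 -1.32217682e-01 -7.10866556e-04]
```

Emit:
move_arm(plan=[[[-5,0,-1,0,20],[-4,0,0,0,20]]])

```text
time: 12.8
tool_pos: [0.5756, 0.1799, 0.1091]
tool_rot: [-178.6, -2.8, 84.3]
force: [-0.4, 5.5, -0.0]
finger_gap: 0.026
```

```bash
python3 - <<'E'
from h import *
td([.574,.188,.085]);print(arm.read_state()["ft_torque"])
b=eyes.grab_frame("scene")[:,:,::-1]
f=lambda a,x,y,w,h:cv2.resize(a[y:y+h,x:x+w],None,fx=8,fy=8,interpolation=cv2.INTER_CUBIC)
cv2.imwrite('pics/crop7.png',f(b,315,180,70,60))
E
```

```text
tcp [575.6 179.9 109.1] rot [-178.61   -2.84   84.32] j [14.5 25.6 94.4  3.6 60.4 18.4] t 12.8 F [-0.4  5.5 -0. ] gap 0.026041141248310754
tool shift mm [ 7.9 -2.4 24.1]
[ 1.31343272 -0.0661018  -0.0246264 ]
```

View pics/crop7.png

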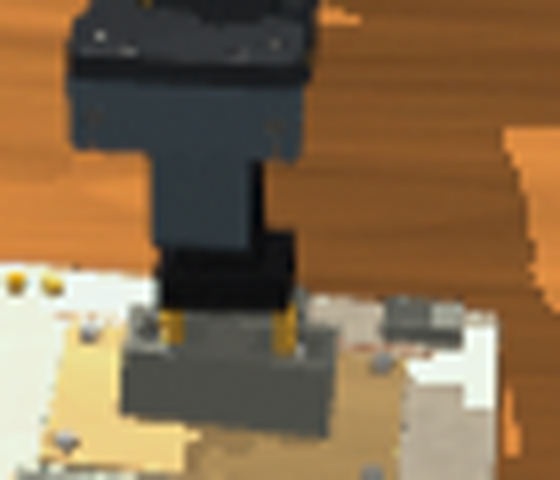

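Both prongs show evenly, about 16 mm out, with the +y side slightly higher. Straighten using the socket as guide, then ease up while watching force.

Emit:
move_arm(plan=[[[5,0,0,0,20],[5,0,-1,0,20],[3,0,-1,0,20]]])

```text
time: 13.1
tool_pos: [0.5762, 0.1891, 0.1119]
tool_rot: [-178.6, -2.4, 84.4]
force: [0.7, -5.6, -3.8]
finger_gap: 0.0258
```

```bash
python3 - <<'E'
from h import *
td([.574,.188,.085]);print(arm.read_state()["ft_torque"])
E
```

```text
tcp [576.2 189.1 111.9] rot [-178.55   -2.4    84.37] j [15.6 25.8 93.5  3.1 61.2 19.6] t 13.1 F [ 0.7 -5.6 -3.8] gap 0.02579945072745836
tool shift mm [-1.3 -2.1 26.9]
[-1.56283428 -0.2171186   0.02603029]
```

Emit:
move_arm(plan=[[[0,0,0,0,20],[0,0,0,0,20],[0,0,0,0,20]]])

```text
time: 13.35
tool_pos: [0.5759, 0.189, 0.1115]
tool_rot: [-178.5, -2.3, 84.5]
force: [0.5, -1.5, -0.9]
finger_gap: 0.0261
```

```bash
python3 - <<'E'
from h import *
td([.574,.188,.085]);print(arm.read_state()["ft_torque"])
b=eyes.grab_frame("scene")[:,:,::-1]
f=lambda a,x,y,w,h:cv2.resize(a[y:y+h,x:x+w],None,fx=8,fy=8,interpolation=cv2.INTER_CUBIC)
cv2.imwrite('pics/crop8.png',f(b,315,175,70,65))
E
```

```text
tcp [575.9 189.  111.5] rot [-178.5    -2.26   84.46] j [15.6 25.8 93.5  3.  61.3 19.7] t 13.35 F [ 0.5 -1.5 -0.9] gap 0.026051015331616988
tool shift mm [-1.2 -1.8 26.5]
[-0.24304026 -0.11102447 -0.01379179]
```

View pics/crop8.png

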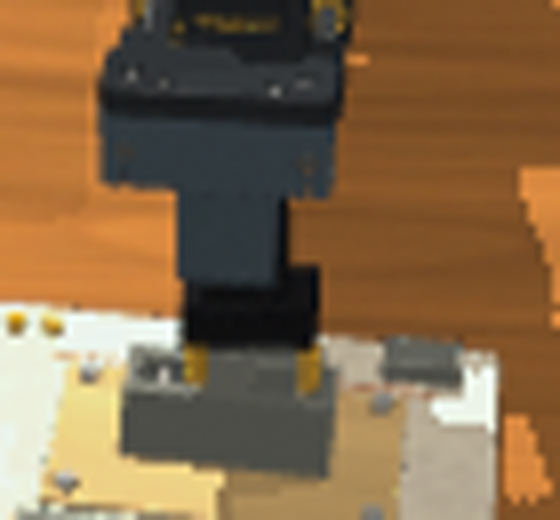

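```bash
cat >> h.py <<'E'
def tilt(img,u0,u1,v0,v1,fr=None):
    g=cv2.cvtColor(img,cv2.COLOR_RGB2GRAY).astype(float);P=[]
    for u in range(u0,u1+1):
        c=g[v0:v1+1,u]; i=np.flatnonzero((c[:-1]<42)&(c[1:]>=42))
        if len(i): i=i[-1];P.append((u,v0+i+(42-c[i])/(c[i+1]-c[i])))
    P=np.array(P);k=np.polyfit(*P.T,1);k2=k
    r=P[:,1]-np.polyval(k,P[:,0]);P=P[abs(r)<.6];k=np.polyfit(*P.T,1)
    # intersect with plane of the module's +x face
    a=np.radians(-5.4);n=np.array([np.cos(a),np.sin(a),0]);p0=np.array([.575,.188,0])+.015*n
    W=[]
    for u in(P[0,0],P[-1,0]):
        A=ray("scene",u,np.polyval(k,u),0);B=ray("scene",u,np.polyval(k,u),.3);t=((p0-A)@n)/((B-A)@n);W.append(A+t*(B-A))
    W=np.array(W);d=W[1]-W[0];print(len(P),"resid",np.std(P[:,1]-np.polyval(k,P[:,0])).round(2),"ends",np.round(W*1000,1).tolist(),"tilt deg",np.degrees(np.arctan2(d[2],np.hypot(*d[:2]))*np.sign(d[1])).round(2))
E
python3 - <<'E'
from h import *
a=cv2.imread('pics/scene0.png')[:,:,::-1].copy()
# predicted shoulder bottom edge at rest
al=np.radians(-5.4);R=np.array([[np.cos(al),-np.sin(al)],[np.sin(al),np.cos(al)]])
for y in(-.024,.024):
    q=np.array([.575,.188])+R@[.015,y];print(proj("scene",[*q,.058]),proj("scene",[*q,.078]))
g=cv2.cvtColor(a,cv2.COLOR_RGB2GRAY);print(g[215:236,334:356])
tilt(a,337,351,216,232)
b=eyes.grab_frame("scene");g=cv2.cvtColor(b,cv2.COLOR_RGB2GRAY);print(g[210:226,336:358])
tilt(b,339,353,212,222)
E
```

```text
[333.5327233  223.93330321] [333.90227937 218.33505838]
[349.95844757 225.70145184] [350.48603497 220.07561716]
[[240 241  96  35  28  22  16  15  16  14  15  16  17  15  16  18  55  55
   57 130 132 132]
 [240 241  95  34  30  24  16  16  17  15  16  14  15  16  14  17  20  20
   60 117 157 158]
 [238 238  56  32  29  17  16  17  15  14  15  16  16  14  15  17  19  20
   56 156 239 241]
 [178 164  43  30  29  23  18  20  17  15  13  14  16  14  16  19  21  21
   52 135 239 240]
 [131  94  27  23  27  30  31  35  26  15  12  15  15  16  19  21  22  20
   49 133 237 238]
 [ 78  66  18  16  14  16  15  16  15  14  17  19  23  25  28  34  35  28
   51 114 201 204]
 [101 104  23  14  17  15  15  15  15  14  17  15  14  15  15  16  16  15
   62  89 132 151]
 [147  92  20  15  17  15  16  18  14  16  15  16  13  14  16  16  15  15
   68  78  76  97]
 [150  82  25  22  22  20  21  17  17  16  17  16  15  16  16  16  16  14
  128  97  79 115]
 [ 76  91  61  62  64  49  50  38  38  26  30  21  21  23  19  20  18  23
  120  99 102 119]
 [ 76  76  76  76  76  76  76  76  76  77  90  61  60  65 
[... 1910 characters left out ...]
  91  92  82  81  83  82  79  79  80  98 104
  130 131 175 173]
 [ 78  76 109 104  91  83  84  84  85  84  84  95  95  95  96  91 102 104
  107 110 156 158]
 [ 87  78 136 105  90  84  85  83  84  84  84  78  79  79  79  80  99 105
  115  83  96 136]
 [103  85 109 109  94  85  85  84  84  84  84  77  76  77  76  77  98 105
  108  83  96 137]
 [141 141 127 132  90  84  84  84  84  84  77  77  77  77  77  79 107 104
   91  87  97 137]
 [ 92  92 108  83  82  82  84  83  84  84  84  82  82  82  81  82 105  88
   80  88  96 134]
 [ 76  76  77  77  77  77  76  77  78  78  78  80  82  82  82  83  84  96
   95  95  96 146]]
15 resid 0.17 ends [[589.0, 177.2, 81.9], [592.8, 217.0, 85.9]] tilt deg 5.73
```

Emit:
move_arm(plan=[[[0,0,2,0,20],[2,0,2,0,20],[5,0,0,0,20],[6,0,0,0,20],[5,0,0,0,20]]])

```text
time: 13.87
tool_pos: [0.5769, 0.1981, 0.108]
tool_rot: [-178.5, -1.2, 84.7]
force: [-0.7, -10.8, 5.2]
finger_gap: 0.0256
```

```bash
python3 - <<'E'
from h import *
td([.574,.188,.085]);print(arm.read_state()["ft_torque"])
b=eyes.grab_frame("scene");tilt(b,340,353,214,224)
E
```

```text
tcp [576.9 198.1 108. ] rot [-178.48   -1.2    84.68] j [16.9 26.5 92.9  1.9 61.6 21.3] t 13.8667 F [ -0.7 -10.8   5.2] gap 0.025576846106813853
tool shift mm [-10.4  -2.   23. ]
[-2.2998577   0.19028765  0.01317049]
14 resid 0.11 ends [[589.3, 180.2, 80.1], [592.9, 217.5, 79.4]] tilt deg -0.97
```

Emit:
move_arm(plan=[[[-2,0,0,0,20],[0,0,-1,0,20],[0,0,-1,0,20],[0,0,0,0,20]]])

```text
time: 14.25
tool_pos: [0.5773, 0.198, 0.1105]
tool_rot: [-178.5, -1.4, 84.6]
force: [-0.3, -1.2, -1.9]
finger_gap: 0.026
```

```bash
python3 - <<'E'
from h import *
td([.574,.188,.085]);print(arm.read_state()["ft_torque"])
b=eyes.grab_frame("scene");tilt(b,340,353,211,224)
E
```

```text
tcp [577.3 198.  110.5] rot [-178.52   -1.4    84.61] j [16.8 26.3 92.7  2.1 61.8 21.2] t 14.25 F [-0.3 -1.2 -1.9] gap 0.02596041097362377
tool shift mm [-10.3  -2.3  25.5]
[-0.16637133 -0.1029783   0.05351988]
14 resid 0.15 ends [[589.3, 180.1, 82.8], [592.8, 217.4, 81.7]] tilt deg -1.63
```

Emit:
move_arm(plan=[[[-3,0,1,0,20],[-4,0,0,0,20],[-3,0,0,0,20],[0,0,0,0,20]]])

```text
time: 14.63
tool_pos: [0.5757, 0.1878, 0.1082]
tool_rot: [-178.4, -1.4, 84.7]
force: [0.1, -0.1, -1.5]
finger_gap: 0.0258
```

```bash
python3 - <<'E'
from h import *
td([.574,.188,.085]);print(arm.read_state()["ft_torque"])
b=eyes.grab_frame("scene");tilt(b,340,353,211,224)
E
```

```text
tcp [575.7 187.8 108.2] rot [-178.45   -1.41   84.65] j [15.9 26.1 93.5  2.1 61.3 20.2] t 14.6333 F [ 0.1 -0.1 -1.5] gap 0.025770656866571384
tool shift mm [ 0.  -1.7 23.2]
[-0.09262223 -0.10113463 -0.01925638]
3 resid 0.08 ends [[590.1, 188.9, 80.0], [590.7, 194.7, 79.4]] tilt deg -6.13
```

```bash
python3 - <<'E'
from h import *
b=eyes.grab_frame("scene");g=cv2.cvtColor(b,cv2.COLOR_RGB2GRAY);print(g[212:226,332:358])
tilt(b,337,350,212,222)
cv2.imwrite('pics/crop9.png',cv2.resize(b[175:240,315:385,::-1],None,fx=8,fy=8,interpolation=cv2.INTER_CUBIC))
E
```

```text
[[143 144 144 113  37  29  30  19  16  16  15  14  16  15  17  14  24  17
   18  20  38  93  94  93  93  93]
 [139 139 135  81  36  38  25  17  15  15  16  18  15  17  18  17  15  16
   17  21  54  92  94  94  94  95]
 [176 175 126  75  19  15  13  15  19  19  20  17  20  21  19  15  11  19
   19  20  70  88  89  89  90  91]
 [241 241 241  87  19  16  15  16  13  12  13  16  14  14  12  15  14  20
   19  23  68  82  82  82  84  84]
 [241 241 241  88  20  15  13  15  17  16  17  16  13  14  15  15  16  15
   16  15  78  84 100 103  97  99]
 [238 238 238  93  22  18  20  15  15  15  14  15  15  15  15  14  15  15
   15  14  97 118 173 194 157 163]
 [143 169 170 141  53  48  51  30  24  22  25  19  22  18  16  17  15  13
   15  20  95 136 173 176 176 176]
 [128 108 125 133 104 106  85  84  65  65  67  52  58  40  38  29  31  26
   27  54  82 134 170 173 175 174]
 [125  78  77 107 104  90  77  78  79  82  85  84  84  84  85  84  95  78
   84 104  91 115 133 135 156 157]
 [ 87  78  80 109 104  89  77  77  78  83  84  84  84  84  84  79  79  98
  106 131  88  91  90  96  96 136]
 [122  99 105 106 109  83  77  77  79  84  85  84  84  84  83  77  78 104
  105 106  84  77  77  81  96 138]
 [125 140 140 141 141  85  82  82  83  84  84  84  84  85  77  77  77 103
  106 113 133  84  77  87  96 137]
 [ 77  77  77  92  92  80  81  82  81  82  83  84  84  84  83  82  82  89
   95 108 123  87  83  88  96 135]
 [ 76  76  77  77  77  77  76  77  77  77  77  77  78  78  79  80  82  82
   91  95  95  95  96  96  96 146]]
14 resid 0.15 ends [[588.5, 171.5, 80.7], [592.0, 208.9, 79.9]] tilt deg -1.22
```

View pics/crop9.png

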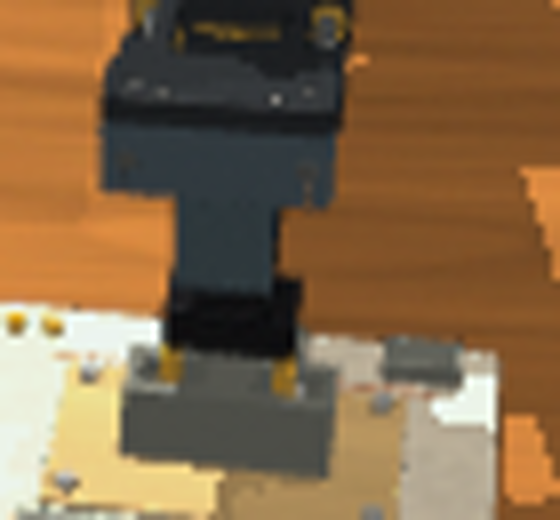

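The module is upright to about 1.5° and prongs sit loose in the socket with near-zero force. Lift straight, about 20 mm.

Emit:
move_arm(plan=[[[0,0,-2,0,20],[0,0,-3,0,20],[0,0,-4,0,20],[0,0,-4,0,20],[0,0,-4,0,20],[0,0,-2,0,20],[0,0,0,0,20],[0,0,0,0,20]]])

```text
time: 15.4
tool_pos: [0.5769, 0.1881, 0.1302]
tool_rot: [-178.6, -1.5, 84.7]
force: [-0.4, 0.6, -1.0]
finger_gap: 0.0257
```

```bash
python3 - <<'E'
from h import *
td([.5755,.189,.129]);print(arm.read_state()["ft_torque"])
b=eyes.grab_frame("scene");g=cv2.cvtColor(b,cv2.COLOR_RGB2GRAY);print(g[202:228,332:358])
tilt(b,338,351,204,216)
E
```

```text
tcp [576.9 188.1 130.2] rot [-178.55   -1.49   84.65] j [15.9 25.  91.8  2.1 64.  20.3] t 15.4 F [-0.4  0.6 -1. ] gap 0.025721243221995017
tool shift mm [ 0.8 -1.5  1.2]
[-0.09535893 -0.07151315 -0.02763747]
[[150 149 149 149 145  58  54  55  54  53  54  54  54  54  53  54  54  45
   67  86  87  88  89  90  90  89]
 [155 154 154 152 118  51  53  54  52  53  53  54  53  53  54  54  53  45
   35  51  50  71  91  92  91  91]
 [155 154 154 154  88  45  39  41  40  45  45  46  47  50  49  51  56  43
   18  15  20  54  90  90  90  90]
 [153 153 154 151  64  31  30  27  21  22  21  26  26  32  31  32  31  30
   18  17  21  73  92  92  92  91]
 [144 147 150 151  62  30  30  25  15  15  15  15  16  15  15  16  12  17
   17  18  20  72  92  93  93  93]
 [139 140 139 141  38  34  34  22  14  11  16  14  14  15  16  16  16  15
   19  18  19  72  93  93  93  94]
 [145 143 142 140  29  13  15  13  14  14  19  17  18  19  20  19  18  16
   15  21  20  89  92  91  89  89]
 [146 146 148 114  25  16  15  15  15  15  15  16  15  16  15  13  16  14
   15  20  19  88  89  89  88  87]
 [148 149 149 117  2
[... 1323 characters left out ...]
79  84  84  84  84  84  84  77  77  77
   77  78  83  77  76  82  96 139]
 [124 139 140 142 141 141 127  84  82  84  84  84  84  84  78  77  77  77
   77  81 131  84  77  87  96 137]
 [ 77  77  77  92  93  92 108  83  82  81  83  83  83  83  84  82  82  82
   82  91 123  86  84  88  96 135]
 [ 76  76  77  77  77  76  76  77  77  77  76  76  79  78  78  81  82  90
   90  95  96  95  95  95  96 146]
 [ 77  77  77  77  76  76  78  77  76  76  77  77  77  78  77  77  77  77
   77  77  77  81  81  82  87 145]
 [ 77  76  76  78  77  77  77  77  77  78  76  77  77  76  77  76  77  76
   76  76  76  77  77  77  94 148]]
14 resid 0.11 ends [[588.7, 173.1, 102.8], [592.2, 210.1, 102.1]] tilt deg -1.14
```

Emit:
move_arm(plan=[[[1,-1,1.5,0,20],[0.5,-0.5,1,0,20],[0,0,0,0,20],[0,0,0,0,20],[0,0,0,0,20],[0,0,0,0,20]]])

```text
time: 15.95
tool_pos: [0.5745, 0.1899, 0.1265]
tool_rot: [-178.4, -1.4, 84.7]
force: [-0.0, -0.6, -2.6]
finger_gap: 0.0255
```

```bash
python3 - <<'E'
from h import *
td([.575,.1895,.1275]);s=arm.read_state();print(s["dq"])
b=eyes.grab_frame("scene");tilt(b,338,351,205,217)
g=cv2.cvtColor(b,cv2.COLOR_RGB2GRAY);print(g[208:216,333:356])
ptr()
a0=cv2.imread('pics/scene0.png')[:,:,::-1].astype(int);t=eyes.grab_frame("top")
# plate/housing motion check: front edge of housing and plate compared with start
d=abs(b.astype(int)-a0).sum(2);print("housing/plate front diff",d[226:250,325:372].mean())
x=np.vstack([cv2.resize(b[150:255,180:390,::-1],None,fx=3.5,fy=3,interpolation=cv2.INTER_CUBIC),]);cv2.imwrite('pics/final.png',x)
E
```

```text
tcp [574.5 189.9 126.5] rot [-178.43   -1.44   84.66] j [16.1 25.1 92.2  2.1 63.6 20.5] t 15.95 F [-0.  -0.6 -2.6] gap 0.025542716648820817
tool shift mm [-0.4  0.5 -1. ]
[ 0.12145278  0.09260714  0.1048645   0.05243567  0.00578471 -0.05844666]
14 resid 0.09 ends [[588.7, 173.2, 100.7], [592.2, 210.3, 100.1]] tilt deg -1.04
[[143 143 142  80  26  25  19  17  20  18  12  15  14  15  16  18  16  21
   19  19  38  91  90]
 [146 147 147  83  19  16  16  16  16  15  13  15  19  19  19  19  18  22
   23  19  53  88  89]
 [148 149 151  54  18  16  15  17  17  16  16  16  15  14  16  17  14  15
   16  13  72  92  92]
 [147 147 148  55  17  15  16  15  14  15  16  15  15  16  16  16  14  16
   14  16  73  93  93]
 [144 145 145  65  28  24  26  21  18  19  15  15  15  16  16  15  16  15
   16  16  73  93  93]
 [139 134 136 134  87  78  87  63  62  61  45  43  34  34  36  25  20  19
   19  14  92  93  94]
 [175 127 123 106 104 116 154 146 142 142 141 138 109 112 113  80  56  55
   47  41  87  88  88]
 [241 241 240 116 103 109 156 156 156 157 156 156 155 151 146 106 114 110
  104 121 103  83  83]]
top (16, 48.5, 79, 134) (20, 47.6, 80, 146) (24, 47.0, 78, 152) (28, 47.4, 71, 155) (32, 46.8, 81, 156) (36, 46.7, 82, 156) (40, 46.9, 87, 156) (44, 46.6, 85, 156) (48, 46.7, 86, 154) (52, 47.7, 51, 150) (56, 47.9, 39, 152) (60, 47.3, 41, 156) (64, 47.3, 42, 157) (68, 47.2, 39, 157) (72, 47.1, 57, 157) (76, 0.0, 148, 157)
scene (16, 60.5, 107, 204) (20, 57.5, 101, 202) (24, 57.0, 93, 209) (28, 54.8, 84, 239) (32, 53.6, 88, 239) (36, 52.7, 94, 239) (40, 53.0, 92, 240) (44, 51.2, 104, 240) (48, 50.0, 115, 233) (52, 49.5, 59, 227) (56, 49.5, 23, 238) (60, 49.1, 31, 240) (64, 48.6, 39, 240) (68, 48.4, 65, 240) (72, 48.5, 66, 241) (76, 47.2, 169, 241)
housing/plate front diff 86.59840425531915
```

```bash
python3 -c "
from rig import arm
s=arm.read_state();print(s['force'],s['finger_gap']);print(arm.sign_off())"
```

```text
[-0.29588916  0.38636265 -1.2866948 ] 0.02594317940586889
the job is handed in; nothing more can be done
None
```

The job is handed in at about 16 s of robot time. The supply is set to zero, and the gripper holds the unplugged module above its socket. I don't have a verdict, since signing off reports none.

- **Knob:** I turned it counterclockwise in small steps until the pointer stood on the long zero mark. After I released it, and again at the end, both cameras showed it about 0.5° from the mark.
- **Module:** I gripped it by the neck and rocked it +y prong up, −y prong up, then +y again until both prongs were free. I straightened it in the loose socket and lifted it.
- **Final checks:**
  - The prong tips are about 14.6 mm clear of the socket.
  - The module is within about 1.5° of upright.
  - It is centred over the socket to about 1 mm along y. I did not measure x directly, but the gripper is within 1 mm of where it took hold.
  - The tool force is about 1.3 N downward, which matches the module's weight.

**Not confirmed:**
- **Mount lift:** I never measured it. The highest upward pull I read was about 11 N, below the roughly 20 N it holds, and the mount looked flat in the pictures.
- **Image comparison:** My start-to-end difference around the socket came out high (about 87). I put this down to the gripper's shadow and the raised module, but did not check.
- **Last picture:** The final overview went past the 12-picture limit, so the last checks are numerical only. I did not look again at the other bench items at the end, though nothing was planned to touch them.

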